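# Slacken the book press and push the sketchbook in flush

## Robot

A 6-joint arm with a two-finger parallel gripper is mounted at the origin on the work surface. World frame = base frame: x ahead of the robot, y to its left, z up, the work surface at z = 0. Lengths are in mm, angles in rad, forces in N, time in s.
With the tool pointing down it reaches from about 300 to 775 mm from the base axis. Payload 14.6 kg.
Tool frame: the origin (TCP) lies on the centre line of the jaws, within the pads' length; the fingertips stand manip.finger_overhang ahead of it and the grasp point (between the pads) lies 11 mm behind it (manip.finger_overhang is the distance from the TCP to the fingertips, in mm); y points along the fingers, x is the direction in which the jaws open and shut, and the axes are right-handed (so a half turn about y gives the same grasp; the last joint's range is limited). The gripper opens to 94 mm and grips with 3 to 60 N. Pads are 16 mm wide; open, the fingers measure 119 mm over their backs; the gripper's body (75 mm by 177 mm) begins 78 mm behind the grasp point.
Start: joints at [-1.364, 0.3, 1.521, -0, 1.321, -0.067], TCP at [148.709, -529.504, 213.446] pointing down, gripper open.
Joint ranges: [-3.03, 3.03], [-0.79, 2.21], [0.23, 2.52], [-1.04, 4.18], [0, 3.07], [-2.55, 2.55]. Speed limits (rad/s): [2.22, 2.22, 2.57, 3.14, 3.14, 3.14].

## Interface

Orientations are given as [roll, pitch, yaw] about the fixed x, y, z axes, in that order (R = Rz(yaw) Ry(pitch) Rx(roll)).
In Python, from cell import monitor, viewer, ticket, manip gives the robot as it stands.
- The arm moves only by the shell command python3 -m jog 'ROWS' [FORCE]. ROWS is JSON, a list of rows, each an object of numbers: "grip": the finger opening in cm, from 0 to 9.4; "dx", "dy", "dz": the shift along the tool's x, y, z in cm; "spin": the turn about the tool's y in degrees. In form: [{"grip": .., "dx": .., "dy": .., "dz": .., "spin": ..}, ...]. A call has 1 to 20 rows; each row is the pose to reach, as a shift and turn from the pose commanded when the call began, along the tool's axes at that moment; what a row does not reach only later rows make up. A row lasts 1/8 s, in which the tool goes at most 62.5 mm and 10.7 degrees, less where a joint would pass 70% of its speed; a pose out of reach is approached as far as the arm can. A call with a gripper value outside its range is refused whole. The fingers move at their own pace and stop on an object; FORCE is the grip in N (left out, the last holds). Time passes only in rows, so rows that repeat a pose let the fingers close. It gives the time, the measured TCP pose, the force and the opening at its end, in the units of the state.
- monitor.read_state(): the state, without advancing time (a new reading comes with each control period).
- viewer.camera(name): name is "side" or "top" or "wrist"; returns a dict with "color" (384x512x3 uint8, red, green, blue), "vertical_fov" (degrees; the focal length in pixels is half the picture's height over the tangent of half this angle, whatever the lens; pixels are square), "cx", "cy" (the principal point, pixels), "rvec" (rotation vector, rad) and "tvec" (3), from world to camera coordinates, as OpenCV has them. Camera axes: x right, y down, z forward; pixel columns grow to the right and rows downward; lengths in mm; the calibration is good to about 2 mm. A picture is of the moment at which its call begins. There is no depth.
- ticket.sign_off(): hands the job in, once; it reports no verdict.
The state is a dict: "clock": time; "joints": joint angles; "qd": joint speeds; "effort": joint torques, N m; "eef_pos": TCP position; "eef_rot": TCP orientation; "wrist_force": force on the tool from outside, world axes, zero at the start; "moment": the same for the moment, N m; "finger_gap": finger opening in mm.
Only numpy, scipy, OpenCV 4.12 (cv2) and the standard library are available. Lean on these libraries where they do the work, as an engineer would, in place of code of your own. Each camera call takes 0.05 s, during which the arm holds its last target. There are 200 camera calls.

## Task

The sketchbook was clamped too far out in the little book press, with one end sticking out past the base board. Roll a fingertip along the knurled rim of the press's handwheel to loosen it by two full turns anticlockwise (seen from above), to within a quarter turn, and only then push the protruding end of the sketchbook in with the fingertips until it is flush with the end of the base board. Only touch and push: lift nothing, leave the things standing around in place, and finish clear of everything.

Things in the scene. Friction and masses are not known exactly. Their poses are not given: they have to be found in the camera images.
- press: Book press fixed to the desk. White base board 180 (x) by 220 (y) by 15 mm; origin under its middle, at desk height, on the handwheel's upright axis. Grey bridge along x, 168 by 30 mm, top 55 mm above the desk, posts at x = +-75 mm. Rails along y (inner faces x = +-54.5 mm, 6 mm high) guide the sketchbook. Base's upright +y end face: y = +110 mm, desk to 15 mm height.
- wheel (a joint): Turn of the handwheel in rad: 0 clamped, growing anticlockwise seen from above (loosening), 6.283 per full turn, no stop before three turns. It turns stiffly (0.06 N m of friction) and stays where it is left. Screw, steel pressing plate and wheel rise 3 mm per turn.
- wheel_top (a point): Centre of the handwheel's top face, on its upright axis, about 74 mm above the desk when clamped. The wheel is a plain aluminium disc, 14 mm thick, 101 mm across its knurled rim (40 round upright ribs standing about 2.4 mm proud), too wide to grip; it sits 5 mm above the bridge.
- wheel_mark (a point): Small dark round spot (9 mm) on the wheel's top face, 36 mm from its axis; it goes round with the wheel, so turns can be counted by it. At joint value 0 it lies towards the press's +x.
- sketchbook: Loose sketchbook, black covers, 105 (x) by 220 (y) by 12 mm, 0.25 kg, flat on the base board under the steel pressing plate (98 by 80 mm), underside 15 mm above the desk; axes as the press's; origin at the centre of its underside. Its +y end sticks out 35 to 60 mm past the base's +y end.
- book_end (a point): Middle of the protruding +y end face of the sketchbook, 6 mm above its underside. When flush it lies at y = +110 mm of the press. A fingertip hanging down to less than 15 mm above the desk pushes this face and comes up against the base's end face exactly when the sketchbook is flush.
- glue: Bystander: small white glue jar, 34 mm across, 62 mm tall, beyond the press's -y end.
- eraser: Bystander: white eraser 22 by 45 by 13 mm.
- sharpener: Bystander: grey pencil sharpener, 44 mm across, 38 mm tall.
- marker: Bystander: black marker pen lying along y, 13 by 100 mm, 13 mm high.
- pencil_cup: Bystander: dark steel cup of pencils, 74 mm across, 165 mm tall with the pencils.
- tape: Bystander: roll of paper tape lying flat, 70 mm across, 18 mm high.
Things that resemble listed ones, but are neither listed nor needed, are in the scene too. Several things have the shape of the sketchbook; the one meant has the colours described above.

How it is judged (in metres and radians):
On the way, in this order (a step that is already met when the one before it is completed fails the run):
1. the handwheel has been loosened by two turns, less at most a quarter, the sketchbook still sticking out (value of joint wheel above 11 rad and y of book_end in the frame of press above 0.125 m), for 0.2 s.
2. the sketchbook's end is flush with the base board (y of book_end in the frame of press between 0.104 and 0.116 m), for 0.2 s.
At the end, for the whole second after the job is handed in: The handwheel stands two full turns looser than at the start (within a quarter turn), the sketchbook lies flat on the base board with its end within 6 mm of flush with the base's end, at rest (all of step 2 and value of joint wheel between 11 and 14.14 rad and height (world z) of sketchbook between 0.012 and 0.018 m and angle between sketchbook's own z axis and vertical below 0.05 rad and linear speed of sketchbook below 0.01 m/s and velocity of joint wheel below 0.05 rad/s); the robot touches nothing.
It fails at once if the sketchbook was shifted more than 10 mm while still clamped (distance of sketchbook from where it was at the start of the episode above 0.01 m and value of joint wheel below 11 rad).
It fails at once if the handwheel was loosened too far (more than two and a quarter turns) (value of joint wheel above 14.4 rad).
It fails at once if the sketchbook was lifted or tipped (height (world z) of sketchbook above 0.03 m or angle between sketchbook's own z axis and vertical above 0.15 rad).
It fails at once if something standing around was moved more than 25 mm (distance of any of glue, eraser, sharpener, marker, pencil_cup, tape from where it was at the start of the episode above 0.025 m).
It also fails if it takes over 67 s, if anything falls off the work surface, if the arm or the gripper's body presses on something with over 40 N, if the wrist force passes 120 N, or if a joint passes its speed limit or range.

## Working session

There is one attempt and no reset: what is moved stays moved. The work goes in short steps, Python scripts to look and compute and a shell command to move; the robot and the scene stay as the last step left them, time stands still between calls to the robot, and variables do not carry over. Pictures are saved under pics/ and viewed, about 8 in all and at most 12, crops included, and the job is handed in when it is done.

```bash
ls; mkdir -p pics
cat > h.py <<'E'
import numpy as np, cv2
from cell import monitor, viewer, ticket, manip
def cam(name,fn=None):
    c=viewer.camera(name); 
    if fn: cv2.imwrite('pics/'+fn,c['color'][:,:,::-1])
    return c
def P(c):
    h=c['color'].shape[0]; f=h/2/np.tan(np.radians(c['vertical_fov'])/2)
    K=np.array([[f,0,c['cx']],[0,f,c['cy']],[0,0,1]]); R=cv2.Rodrigues(np.array(c['rvec'],float))[0]
    return K,R,np.array(c['tvec'],float).ravel()
def ray(c,u,v,z):
    K,R,t=P(c); d=R.T@np.linalg.solve(K,[u,v,1]); o=-R.T@t
    return o+d*(z-o[2])/d[2]
def proj(c,p):
    K,R,t=P(c); q=K@(R@np.array(p,float)+t); return q[:2]/q[2]
E
python3 - <<'E'
from h import *
import pickle
print(monitor.read_state(), manip.finger_overhang)
cs={n:cam(n,n+'0.png') for n in('top','side')}
pickle.dump(cs,open('c0.pkl','wb'))
for n,c in cs.items(): print(n,{k:v for k,v in c.items() if k!='color'})
a=[cv2.imread(f'pics/{n}0.png') for n in cs]
cv2.imwrite('pics/t0.png',cv2.resize(a[0],(800,600),interpolation=2))
cv2.imwrite('pics/s0.png',cv2.resize(a[1],(800,600),interpolation=2))
E
```

```text
pics
{'clock': 0.0, 'joints': array([-1.36360450e+00,  3.00457544e-01,  1.52159608e+00,  9.70131412e-06,
        1.32071418e+00, -6.65529250e-02]), 'qd': array([-8.92496332e-05,  4.70147434e-04,  1.84705725e-03,  3.30485936e-04,
       -9.23615200e-04, -4.40800571e-04]), 'effort': array([ 2.09282807e-04, -5.31808734e+01, -3.52735376e+01,  7.07540126e-02,
        2.43670604e-02, -1.27353223e-04]), 'eef_pos': array([ 148.65640359, -529.25555688,  212.88742285]), 'eef_rot': array([-1.57070880e+00,  1.17192470e-03, -1.29705393e+00]), 'wrist_force': array([0.1118668 , 0.65646939, 0.11010868]), 'moment': array([-0.07607444,  0.04609037, -0.01615964]), 'finger_gap': 94.08490349186836} 8.0
top {'vertical_fov': 57.45395837751875, 'cx': 256.92457214736436, 'cy': 195.4558633064922, 'rvec': array([ 2.18191042, -2.02446596,  0.22897037]), 'tvec': array([   4.3877467 ,  472.46631375, 1105.20440033])}
side {'vertical_fov': 45.24300130384805, 'cx': 260.04348693319827, 'cy': 188.5164990793077, 'rvec': array([ 2.35015842, -0.34455935,  0.13956595]), 'tvec': array([-461.63219682,  151.42103194, 1346.26068925])}
```

View pics/t0.png

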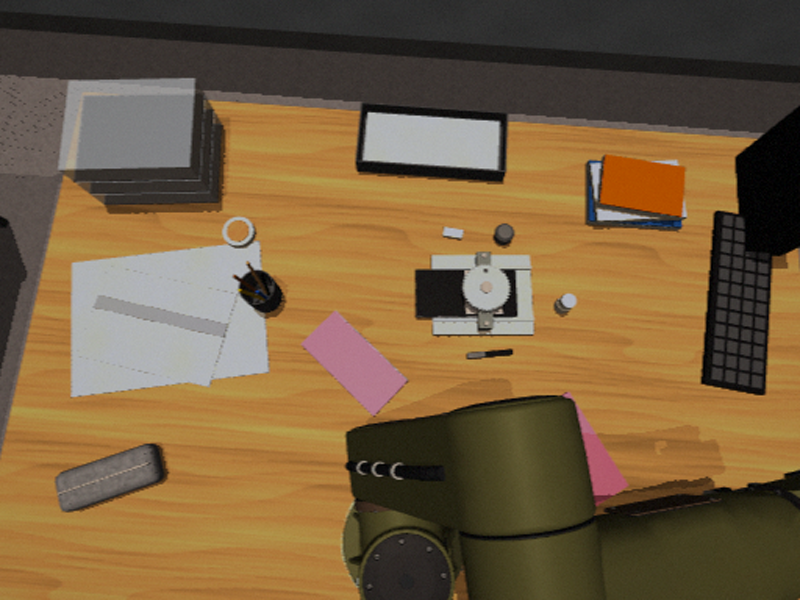

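View pics/s0.png

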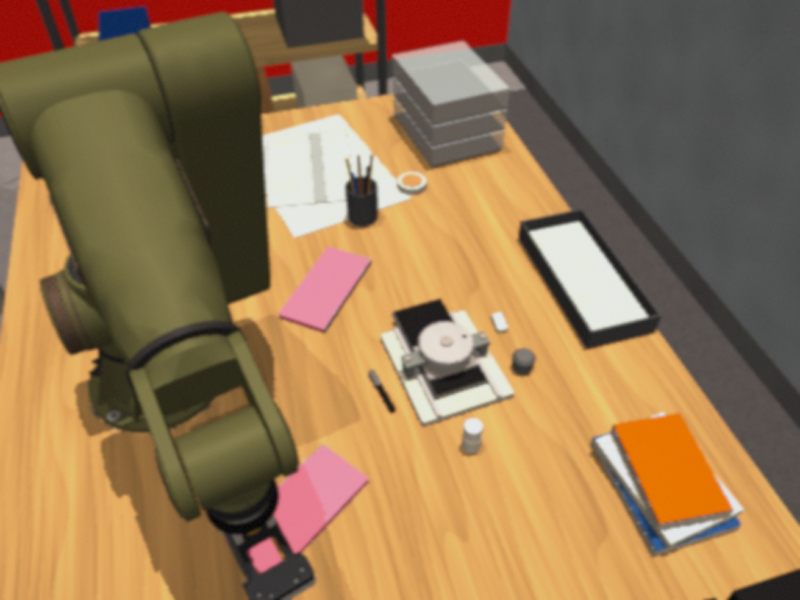

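The top view shows the press at (483,293) with a black book sticking out to its left (415–432, 293). The lookalikes are pink books at (355,363) and (600,450). The black one under the plate fits the description. I'll confirm it in a crop.

Run:
```python
from h import *
import pickle
cs=pickle.load(open('c0.pkl','rb')); c=cs['top']
im=c['color'][:,:,::-1]
# crop native x 255..355, y 135..235 at 8x wide
cr=im[150:225,255:355]; cv2.imwrite('pics/crop1.png',cv2.resize(cr,None,fx=8,fy=8,interpolation=cv2.INTER_CUBIC))
for p in [(400,0,0),(500,0,0),(400,100,0),(400,0,100)]: print(p,proj(c,p))
for (u,v) in [(310,183)]: print(ray(c,u,v,74))
```

```text
(400, 0, 0) [266.92612848 219.88511994]
(500, 0, 0) [268.88635772 191.3557554 ]
(400, 100, 0) [237.63696378 217.70247747]
(400, 0, 100) [268.0048807 215.1112945]
[ 520.56454157 -130.38121462   74.        ]
```

View pics/crop1.png

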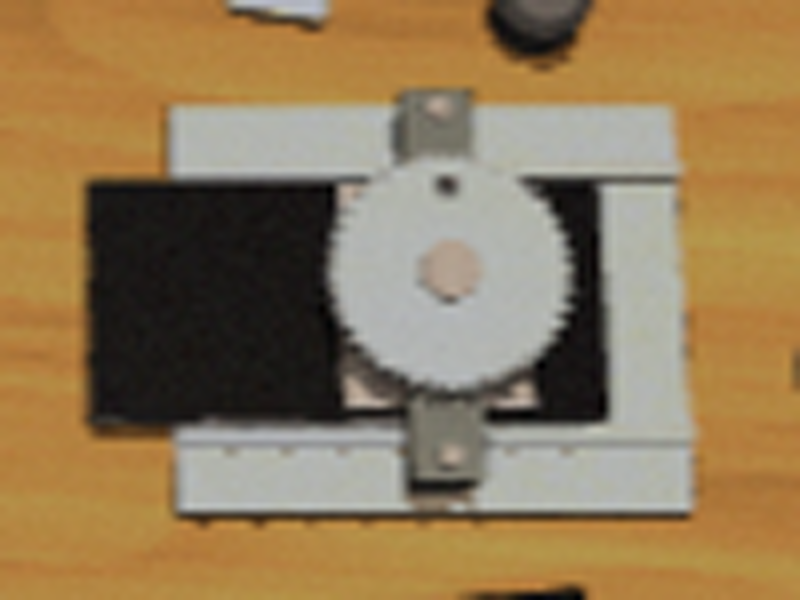

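Run:
```python
from h import *
import pickle
from scipy.optimize import least_squares
cs=pickle.load(open('c0.pkl','rb')); c=cs['top']
n=lambda u,v:(254.56+u/8,149.56+v/8)
W=lambda u,v,z:ray(c,*n(u,v),z)
for k,a in dict(wc=(452,271,74),mark=(446,184,74),TL=(168,105,15),TR=(676,105,15),BL=(178,513,15),BR=(692,513,15),b1=(88,183,27),b2=(90,424,27)).items(): print(k,W(*a).round(1))
pts=[((90,110,15),(168,105)),((90,-110,15),(676,105)),((-90,110,15),(178,513)),((-90,-110,15),(692,513)),((0,0,74),(452,271))]
def T(q,p):
    s,k=np.sin(q[2]),np.cos(q[2]); return np.array([q[0]+k*p[0]-s*p[1],q[1]+s*p[0]+k*p[1],p[2]])
f=lambda q:np.concatenate([proj(c,T(q,p))-n(*u) for p,u in pts])
r=least_squares(f,[520,-130,0],x_scale=[1,1,.01]);q=r.x;print(q,r.fun.round(2))
s=cs['side'];print('side pred wheel centre, scaled',proj(s,T(q,(0,0,74)))*800/512, 'TLbase',proj(s,T(q,(90,110,15)))*800/512,'BR',proj(s,T(q,(-90,-110,15)))*800/512)
for k,(u,v,z) in dict(b1=(88,183,27),b2=(90,424,27),mark=(446,184,74)).items():
    w=W(u,v,z); d=w[:2]-q[:2]; s_,k_=np.sin(q[2]),np.cos(q[2]); print(k,(k_*d[0]+s_*d[1]).round(1),(-s_*d[0]+k_*d[1]).round(1))
# others
for nm,(u,v,z) in dict(eraser=(453,233,13),sharp=(505,232,38),glue=(568,300,62),marker=(490,353,13)).items(): print(nm,ray(c,u*.64,v*.64,z).round())
```

```text
wc [ 519.4 -133.9   74. ]
mark [ 556.1 -129.9   74. ]
TL [600.6 -16.   15. ]
TR [ 617.4 -237.    15. ]
BL [421.3 -31.5  15. ]
BR [ 437.6 -247.9   15. ]
b1 [559.2  16.4  27. ]
b2 [454.2   8.4  27. ]
[ 5.19248852e+02 -1.33254934e+02  7.47619781e-02] [ 0.24 -0.03 -0.21  0.05 -0.35 -0.03  0.52 -0.01 -0.2   0.02]
side pred wheel centre, scaled [447.05130074 341.05478285] TLbase [465.48896086 308.90818583] BR [423.12073062 421.98762869]
b1 51.0 146.3
b2 -54.3 146.1
mark 37.0 0.6
eraser [655. -63.  13.]
sharp [ 657. -176.   38.]
glue [ 507. -309.   62.]
marker [ 389. -157.   13.]
```

The press fits at (519.2, −133.3) with yaw 0.075; residuals are at most 0.5 px and the side view agrees. The book end is at y≈+146 mm, so it protrudes 36 mm, which is in range. The wheel mark is at +x with radius 37, as expected. I'll close the gripper, align the tool to the press axes, and go above its −x side.

```bash
python3 -m jog '[{"grip":0,"dx":-4,"dz":5.5,"spin":6},{"grip":0,"dx":-8,"dz":11,"spin":11.4},{"grip":0,"dx":-12,"dz":16,"spin":11.4},{"grip":0,"dx":-16,"dz":21,"spin":11.4},{"grip":0,"dx":-20,"dz":26,"spin":11.4},{"grip":0,"dx":-24,"dz":31,"dy":4,"spin":11.4},{"grip":0,"dx":-27,"dz":35,"dy":8,"spin":11.4},{"grip":0,"dx":-29.7,"dz":38.5,"dy":10,"spin":11.4},{"grip":0,"dx":-29.7,"dz":38.5,"dy":10,"spin":11.4},{"grip":0,"dx":-29.7,"dz":38.5,"dy":10,"spin":11.4}]' 10
cat > st.py <<'E'
from h import *
def st():
    s=monitor.read_state(); d=s['eef_pos'][:2]-[519.2,-133.3]; k,n=np.cos(.0748),np.sin(.0748)
    f=s['wrist_force']; print('t',s['clock'],'press xy',(k*d[0]+n*d[1]).round(1),(-n*d[0]+k*d[1]).round(1),'z',s['eef_pos'][2].round(1),'rot',s['eef_rot'].round(4),'F press',(k*f[0]+n*f[1]).round(2),(-n*f[0]+k*f[1]).round(2),f[2].round(2),'gap',s['finger_gap'].round(1))
if __name__=='__main__': st()
E
python3 st.py
```

```text
validation failed for argument at $[0]...
Traceback (most recent call last):
  File "st.py", line 5, in <module>
    if __name__=='__main__': st()
                             ~~^^
  File "st.py", line 4, in st
    f=s['wrist_force']; print('t',s['clock'],'press xy',(k*d[0]+n*d[1]).round(1),(-n*d[0]+k*d[1]).round(1),'z',s['eef_pos'][2].round(1),'rot',s['eef_rot'].round(4),'F press',(k*f[0]+n*f[1]).round(2),(-n*f[0]+k*f[1]).round(2),f[2].round(2),'gap',s['finger_gap'].round(1))
                                                                                                                                                                                                                                                     ^^^^^^^^^^^^^^^^^^^^^
AttributeError: 'float' object has no attribute 'round'
```

The rows probably need every key, so I'll give them all.

```bash
sed -i "s/s\['finger_gap'\].round(1)/round(s['finger_gap'],1)/" st.py
python3 -m jog '[{"grip":0,"dx":-4,"dy":0,"dz":5.5,"spin":6},{"grip":0,"dx":-8,"dy":0,"dz":11,"spin":11.4},{"grip":0,"dx":-12,"dy":0,"dz":16,"spin":11.4},{"grip":0,"dx":-16,"dy":0,"dz":21,"spin":11.4},{"grip":0,"dx":-20,"dy":0,"dz":26,"spin":11.4},{"grip":0,"dx":-24,"dz":31,"dy":4,"spin":11.4},{"grip":0,"dx":-27,"dz":35,"dy":8,"spin":11.4},{"grip":0,"dx":-29.7,"dz":38.5,"dy":10,"spin":11.4},{"grip":0,"dx":-29.7,"dz":38.5,"dy":10,"spin":11.4},{"grip":0,"dx":-29.7,"dz":38.5,"dy":10,"spin":11.4}]' 10
python3 st.py
```

```text
clock: 1.35
eef_pos: [439.0, -139.4, 113.3]
eef_rot: [-1.572, 0.0, -1.495]
wrist_force: [-0.2, 0.1, 0.5]
finger_gap: 0.8
t 1.35 press xy -80.4 -0.0 z 113.3 rot [-1.5716e+00  2.0000e-04 -1.4947e+00] F press -0.19 0.13 0.48 gap 0.8
```

```bash
python3 -m jog '[{"grip":0,"dx":0,"dy":2.5,"dz":0,"spin":0},{"grip":0,"dx":0,"dy":4.2,"dz":0.5,"spin":0},{"grip":0,"dx":0,"dy":4.2,"dz":1.2,"spin":0},{"grip":0,"dx":0,"dy":4.2,"dz":1.8,"spin":0},{"grip":0,"dx":0,"dy":4.2,"dz":2.05,"spin":0},{"grip":0,"dx":0,"dy":4.2,"dz":2.05,"spin":0}]' >/dev/null; python3 st.py
python3 -m jog '[{"grip":0,"dx":0,"dy":0,"dz":0.1,"spin":0},{"grip":0,"dx":0,"dy":0,"dz":0.2,"spin":0},{"grip":0,"dx":0,"dy":0,"dz":0.2,"spin":0}]' >/dev/null; python3 st.py
python3 - <<'E'
from h import *
c=cam('side'); im=c['color'][:,:,::-1][165:270,225:345]; cv2.imwrite('pics/s1.png',cv2.resize(im,None,fx=5,fy=5,interpolation=2))
E
```

```text
t 2.1 press xy -59.7 -0.2 z 71.8 rot [-1.5705e+00 -1.0000e-04 -1.4958e+00] F press 1.24 0.1 -0.43 gap 0.5
t 2.475 press xy -59.1 -0.1 z 71.5 rot [-1.5738e+00  4.0000e-04 -1.4958e+00] F press -12.01 0.37 7.37 gap 0.6
```

View pics/s1.png

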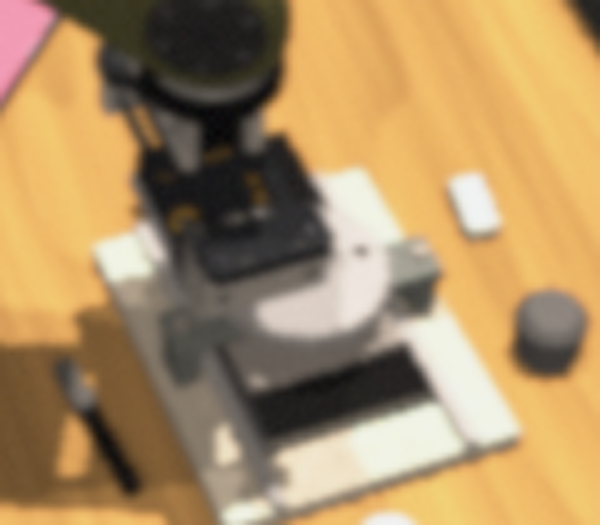

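Contact is at x≈−59 mm, about 10 N per 1–1.5 mm of penetration, and the side crop shows the finger against the near rim. First test arc, anticlockwise (towards −y):

```bash
python3 -m jog '[{"grip":0,"dx":0.6,"dy":0,"dz":0,"spin":0},{"grip":0,"dx":1.25,"dy":0,"dz":0,"spin":0},{"grip":0,"dx":2.11,"dy":0,"dz":0.08,"spin":0},{"grip":0,"dx":2.95,"dy":0,"dz":0.3,"spin":0}]' >/dev/null; python3 st.py
python3 -m jog '[{"grip":0,"dx":0.79,"dy":0,"dz":0.37,"spin":0},{"grip":0,"dx":1.49,"dy":0,"dz":0.86,"spin":0},{"grip":0,"dx":1.49,"dy":0,"dz":0.86,"spin":0}]' >/dev/null; python3 st.py
python3 - <<'E'
from h import *
c=cam('top'); im=c['color'][:,:,::-1][150:225,255:355]; cv2.imwrite('pics/t1.png',cv2.resize(im,None,fx=8,fy=8,interpolation=2))
E
```

```text
t 3.025 press xy -55.1 -29.9 z 71.5 rot [-1.5713e+00  2.0000e-04 -1.4959e+00] F press -0.98 1.15 1.04 gap 0.4
t 3.4 press xy -45.8 -45.0 z 71.4 rot [-1.5703e+00 -3.0000e-04 -1.4963e+00] F press 0.18 0.43 0.15 gap 0.1
```

View pics/t1.png

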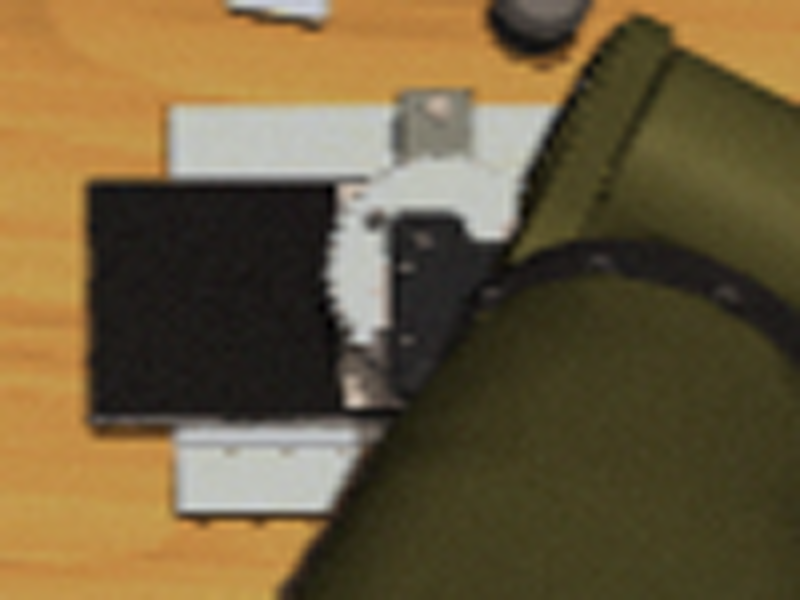

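The mark moved from (446,184) to (375,219), which is ≈ +52° anticlockwise and matches the model (54°). Contact has become light on the corner, so I'll press about 2 mm deeper.

```bash
python3 -m jog '[{"grip":0,"dx":-0.1,"dy":0,"dz":0.13,"spin":0},{"grip":0,"dx":0.49,"dy":0,"dz":0.72,"spin":0},{"grip":0,"dx":0.97,"dy":0,"dz":1.41,"spin":0}]' >/dev/null; python3 st.py
python3 -m jog '[{"grip":0,"dx":0.35,"dy":0,"dz":0.76,"spin":0},{"grip":0,"dx":0.57,"dy":0,"dz":1.57,"spin":0},{"grip":0,"dx":0.64,"dy":0,"dz":2.4,"spin":0}]' >/dev/null; python3 st.py
python3 -m jog '[{"grip":0,"dx":0,"dy":0,"dz":0.8,"spin":0},{"grip":0,"dx":0,"dy":0,"dz":1.6,"spin":0}]' >/dev/null; python3 st.py
python3 - <<'E'
from h import *
c=cam('top'); im=c['color'][:,:,::-1][150:225,255:355]; cv2.imwrite('pics/t2.png',cv2.resize(im,None,fx=8,fy=8,interpolation=2))
g=im.astype(int).sum(2)
# dark blob search on the predicted mark circle (only meaningful if visible)
k,n=np.cos(.0748),np.sin(.0748)
out=[]
for d in range(0,360,10):
    a=np.radians(d); x,y=36*np.cos(a),36*np.sin(a)
    u,v=proj(c,(519.2+k*x-n*y,-133.3+n*x+k*y,75.5)); out.append((d,int(c['color'][int(round(v)),int(round(u))].sum())))
print(out)
E
```

```text
t 3.825 press xy -31.9 -54.3 z 71.5 rot [-1.5708e+00  2.0000e-04 -1.4959e+00] F press -1.97 0.34 -0.73 gap 0.4
t 4.2 press xy -7.5 -61.2 z 71.5 rot [-1.5705e+00 -9.0000e-04 -1.4960e+00] F press -2.53 -5.3 0.48 gap 0.6
t 4.45 press xy 8.6 -61.2 z 71.6 rot [-1.5701e+00 -1.1000e-03 -1.4960e+00] F press -1.67 -3.65 1.06 gap 0.6
[(0, 89), (10, 82), (20, 537), (30, 591), (40, 599), (50, 604), (60, 604), (70, 590), (80, 595), (90, 592), (100, 588), (110, 588), (120, 224), (130, 391), (140, 93), (150, 100), (160, 131), (170, 134), (180, 157), (190, 167), (200, 167), (210, 174), (220, 169), (230, 168), (240, 171), (250, 161), (260, 160), (270, 158), (280, 163), (290, 150), (300, 126), (310, 117), (320, 114), (330, 79), (340, 117), (350, 111)]
```

The mark is found at ≈120° (predicted 120°), so the rim drives without slip. Continuing.

```bash
python3 -m jog '[{"grip":0,"dx":-0.16,"dy":0,"dz":1.28,"spin":0},{"grip":0,"dx":-0.64,"dy":0,"dz":2.48,"spin":0},{"grip":0,"dx":-1.41,"dy":0,"dz":3.5,"spin":0}]' >/dev/null; python3 st.py
python3 -m jog '[{"grip":0,"dx":-0.99,"dy":0,"dz":0.79,"spin":0},{"grip":0,"dx":-2.15,"dy":0,"dz":1.28,"spin":0},{"grip":0,"dx":-3.39,"dy":0,"dz":1.45,"spin":0}]' >/dev/null; python3 st.py
python3 -m jog '[{"grip":0,"dx":-1.25,"dy":0,"dz":0,"spin":0},{"grip":0,"dx":-2.5,"dy":0,"dz":0,"spin":0}]' >/dev/null; python3 st.py
cat > mk.py <<'E'
from h import *
import sys
z=float(sys.argv[1]); c=cam('top',sys.argv[2] if len(sys.argv)>2 else None); k,n=np.cos(.0748),np.sin(.0748)
out=[]
for d in range(0,360,5):
    a=np.radians(d); x,y=36*np.cos(a),36*np.sin(a)
    u,v=proj(c,(519.2+k*x-n*y,-133.3+n*x+k*y,z)); out.append(int(c['color'][int(round(v)),int(round(u))].mean()))
print(*[f'{5*i}:{o}' for i,o in enumerate(out)])
E
python3 mk.py 76 t3.png
```

```text
t 4.875 press xy 43.7 -46.1 z 71.4 rot [-1.5705 -0.     -1.496 ] F press 0.34 -1.69 0.46 gap 0.8
t 5.25 press xy 58.7 -11.9 z 71.8 rot [-1.5675e+00 -8.0000e-04 -1.4958e+00] F press 10.02 -1.77 -2.68 gap 0.8
t 5.5 press xy 58.9 13.4 z 72.1 rot [-1.5665e+00 -6.0000e-04 -1.4956e+00] F press 8.87 -1.8 -0.82 gap 0.3
0:58 5:55 10:56 15:60 20:58 25:60 30:59 35:59 40:59 45:59 50:57 55:61 60:55 65:58 70:58 75:58 80:58 85:59 90:59 95:58 100:59 105:58 110:54 115:56 120:59 125:59 130:59 135:58 140:60 145:58 150:57 155:57 160:60 165:57 170:57 175:57 180:58 185:60 190:59 195:58 200:58 205:54 210:58 215:59 220:59 225:59 230:59 235:54 240:56 245:55 250:57 255:58 260:58 265:59 270:59 275:56 280:58 285:58 290:58 295:59 300:59 305:56 310:59 315:61 320:58 325:60 330:63 335:59 340:60 345:61 350:61 355:61
```

```bash
python3 -m jog '[{"grip":0,"dx":-1.24,"dy":0,"dz":-0.17,"spin":0},{"grip":0,"dx":-2.4,"dy":0,"dz":-0.66,"spin":0},{"grip":0,"dx":-3.39,"dy":0,"dz":-1.45,"spin":0}]' >/dev/null; python3 st.py
python3 -m jog '[{"grip":0,"dx":-0.77,"dy":0,"dz":-1.03,"spin":0},{"grip":0,"dx":-1.25,"dy":0,"dz":-2.22,"spin":0},{"grip":0,"dx":-1.41,"dy":0,"dz":-3.5,"spin":0}]' >/dev/null; python3 st.py
python3 -m jog '[{"grip":0,"dx":0,"dy":0,"dz":-0.8,"spin":0},{"grip":0,"dx":0,"dy":0,"dz":-1.6,"spin":0}]' >/dev/null; python3 st.py
python3 mk.py 77 t4.png
python3 - <<'E'
from h import *
c=cam('side'); a=c['color'][:,:,::-1][165:270,225:345]; b=cv2.imread('pics/t4.png')[150:225,255:355]
a=cv2.resize(a,(400,350),interpolation=2);b=cv2.resize(b,(400,300),interpolation=2)
o=np.zeros((350,800,3),np.uint8);o[:,:400]=a;o[:300,400:]=b;cv2.imwrite('pics/m4.png',o)
E
```

```text
t 5.925 press xy 43.4 47.6 z 72.0 rot [-1.5687e+00  4.0000e-04 -1.4954e+00] F press 2.7 0.11 2.72 gap 0.3
t 6.3 press xy 7.3 62.1 z 71.6 rot [-1.5703  0.0023 -1.4957] F press 2.95 10.86 4.48 gap 0.6
t 6.55 press xy -9.0 62.2 z 71.5 rot [-1.5714  0.0026 -1.4957] F press 1.08 11.26 5.49 gap 0.5
0:29 5:28 10:27 15:30 20:25 25:27 30:30 35:41 40:41 45:52 50:50 55:49 60:50 65:54 70:51 75:51 80:51 85:53 90:51 95:52 100:49 105:50 110:54 115:52 120:50 125:50 130:54 135:50 140:49 145:49 150:52 155:50 160:51 165:48 170:48 175:47 180:46 185:48 190:45 195:47 200:40 205:45 210:40 215:31 220:32 225:24 230:29 235:24 240:24 245:24 250:36 255:54 260:59 265:66 270:73 275:68 280:66 285:64 290:68 295:65 300:62 305:59 310:49 315:49 320:39 325:43 330:39 335:44 340:36 345:37 350:37 355:33
```

View pics/m4.png

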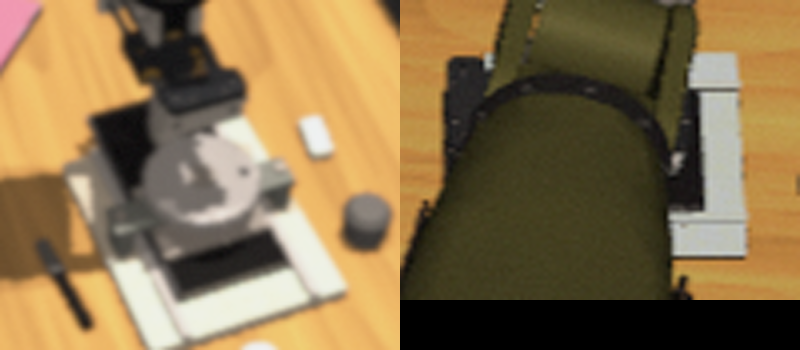

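In the side crop the mark is visible at (244,173), i.e. native (298.2, 216.9). I'll compute its angle.

```bash
cat > ang.py <<'E'
from h import *
import sys,pickle
u,v,z=map(float,sys.argv[1:4]); c=pickle.load(open('c0.pkl','rb'))['side']
d=ray(c,u,v,z)[:2]-[519.2,-133.3]; k,n=np.cos(.0748),np.sin(.0748); x,y=k*d[0]+n*d[1],-n*d[0]+k*d[1]
print(np.hypot(x,y),np.degrees(np.arctan2(y,x))%360)
E
python3 ang.py 298.2 216.9 77; python3 ang.py 298.2 217.9 77
```

```text
34.41528825328574 343.38941875769046
34.119244385457044 337.1668605233656
```

That gives ≈343° (model 347°). On to the second lap.

```bash
python3 -m jog '[{"grip":0,"dx":0.16,"dy":0,"dz":-1.28,"spin":0},{"grip":0,"dx":0.64,"dy":0,"dz":-2.48,"spin":0},{"grip":0,"dx":1.41,"dy":0,"dz":-3.5,"spin":0},{"grip":0,"dx":2.4,"dy":0,"dz":-4.29,"spin":0},{"grip":0,"dx":3.56,"dy":0,"dz":-4.78,"spin":0},{"grip":0,"dx":4.8,"dy":0,"dz":-4.95,"spin":0}]' >/dev/null; python3 st.py
python3 -m jog '[{"grip":0,"dx":1.25,"dy":0,"dz":0,"spin":0},{"grip":0,"dx":2.5,"dy":0,"dz":0,"spin":0}]' >/dev/null; python3 st.py
python3 -m jog '[{"grip":0,"dx":1.24,"dy":0,"dz":0.17,"spin":0},{"grip":0,"dx":2.4,"dy":0,"dz":0.66,"spin":0},{"grip":0,"dx":3.39,"dy":0,"dz":1.45,"spin":0},{"grip":0,"dx":4.16,"dy":0,"dz":2.47,"spin":0},{"grip":0,"dx":4.64,"dy":0,"dz":3.67,"spin":0},{"grip":0,"dx":4.8,"dy":0,"dz":4.95,"spin":0}]' >/dev/null; python3 st.py
python3 mk.py 79 t5.png
```

```text
t 7.4 press xy -59.4 11.7 z 71.2 rot [-1.5744e+00  1.0000e-03 -1.4963e+00] F press -9.27 3.16 6.79 gap 0.5
t 7.65 press xy -59.4 -13.6 z 71.1 rot [-1.5746e+00  9.0000e-04 -1.4963e+00] F press -7.63 0.15 4.85 gap 0.3
t 8.4 press xy -7.1 -61.5 z 71.6 rot [-1.5702e+00 -1.3000e-03 -1.4960e+00] F press -2.92 -6.78 0.54 gap 0.4
0:38 5:38 10:41 15:118 20:177 25:186 30:196 35:196 40:197 45:198 50:197 55:197 60:198 65:200 70:200 75:197 80:199 85:196 90:198 95:197 100:196 105:197 110:200 115:197 120:199 125:196 130:198 135:196 140:196 145:104 150:53 155:23 160:27 165:35 170:42 175:48 180:48 185:44 190:44 195:47 200:48 205:48 210:47 215:50 220:48 225:48 230:48 235:49 240:49 245:49 250:44 255:50 260:47 265:45 270:45 275:40 280:40 285:39 290:40 295:40 300:34 305:33 310:25 315:25 320:24 325:36 330:35 335:40 340:40 345:38 350:37 355:37
```

```bash
python3 -m jog '[{"grip":0,"dx":0,"dy":0,"dz":0.8,"spin":0},{"grip":0,"dx":0,"dy":0,"dz":1.6,"spin":0},{"grip":0,"dx":-0.16,"dy":0,"dz":2.88,"spin":0},{"grip":0,"dx":-0.64,"dy":0,"dz":4.08,"spin":0},{"grip":0,"dx":-1.41,"dy":0,"dz":5.1,"spin":0},{"grip":0,"dx":-2.4,"dy":0,"dz":5.89,"spin":0},{"grip":0,"dx":-3.56,"dy":0,"dz":6.38,"spin":0},{"grip":0,"dx":-4.8,"dy":0,"dz":6.55,"spin":0}]' >/dev/null; python3 st.py
python3 mk.py 79 t6.png
python3 - <<'E'
from h import *
c=cam('side','s6.png'); a=c['color'][:,:,::-1][180:250,250:330]; cv2.imwrite('pics/m6.png',cv2.resize(a,None,fx=8,fy=8,interpolation=2))
E
```

```text
t 9.45 press xy 58.8 -11.9 z 71.9 rot [-1.5673e+00 -8.0000e-04 -1.4958e+00] F press 10.08 -3.01 -3.04 gap 0.5
0:58 5:60 10:61 15:60 20:57 25:56 30:60 35:57 40:59 45:61 50:58 55:58 60:61 65:58 70:58 75:60 80:61 85:60 90:61 95:58 100:62 105:60 110:57 115:59 120:54 125:60 130:58 135:57 140:57 145:58 150:60 155:60 160:60 165:59 170:60 175:61 180:61 185:59 190:61 195:58 200:60 205:59 210:62 215:59 220:61 225:61 230:60 235:56 240:58 245:58 250:62 255:56 260:60 265:58 270:59 275:60 280:61 285:62 290:63 295:63 300:61 305:62 310:62 315:62 320:59 325:61 330:61 335:59 340:59 345:60 350:58 355:59
```

View pics/m6.png

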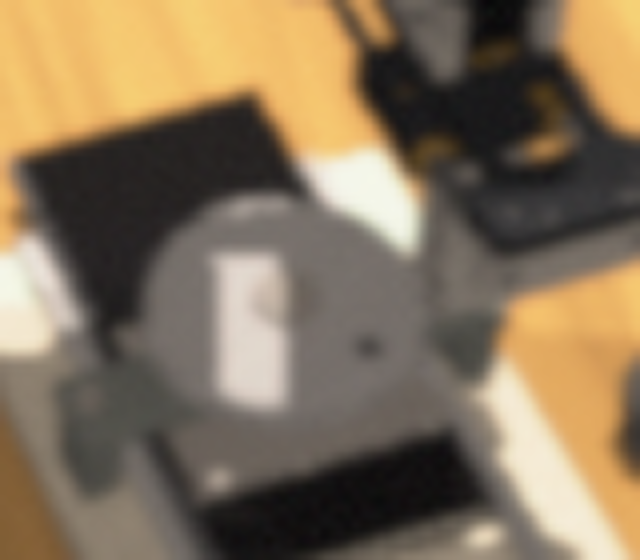

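The mark shows at (368,347) in the crop, i.e. native (295.6, 222.9).

```bash
python3 ang.py 295.6 222.9 79.5;  python3 ang.py 295.6 222.9 78
```

```text
33.42215817118895 298.755303171454
32.74302686285789 300.5994495150012
```

The wheel is at ≈660°, as modelled. It needs ≈60° more (28° on the flat plus 30° on the corner), then a radial retreat and a move up.

```bash
python3 -m jog '[{"grip":0,"dx":-1.25,"dy":0,"dz":0,"spin":0},{"grip":0,"dx":-2.5,"dy":0,"dz":0,"spin":0},{"grip":0,"dx":-3.74,"dy":0,"dz":-0.17,"spin":0},{"grip":0,"dx":-4.9,"dy":0,"dz":-0.66,"spin":0},{"grip":0,"dx":-5.2,"dy":0,"dz":0,"spin":0},{"grip":0,"dx":-6.5,"dy":0,"dz":2,"spin":0},{"grip":0,"dx":-7.5,"dy":-2,"dz":2,"spin":0},{"grip":0,"dx":-12,"dy":-5,"dz":0,"spin":0},{"grip":0,"dx":-17,"dy":-5,"dz":-2.6,"spin":0},{"grip":0,"dx":-20,"dy":-5,"dz":-5.75,"spin":0},{"grip":0,"dx":-20,"dy":-5,"dz":-5.75,"spin":0}]' >/dev/null; python3 st.py
python3 - <<'E'
from h import *
c=cam('side','s7.png'); a=c['color'][:,:,::-1][170:245,240:340]; 
b=cam('top')['color'][:,:,::-1][150:225,235:335]
cv2.imwrite('pics/m7.png',np.vstack([cv2.resize(a,(400,300),interpolation=2),cv2.resize(b,(400,300),interpolation=2)]))
E
```

```text
t 10.925 press xy -1.8 189.0 z 122.7 rot [-1.5706e+00  1.0000e-04 -1.4935e+00] F press -0.13 -1.1 0.38 gap 0.4
```

View pics/m7.png

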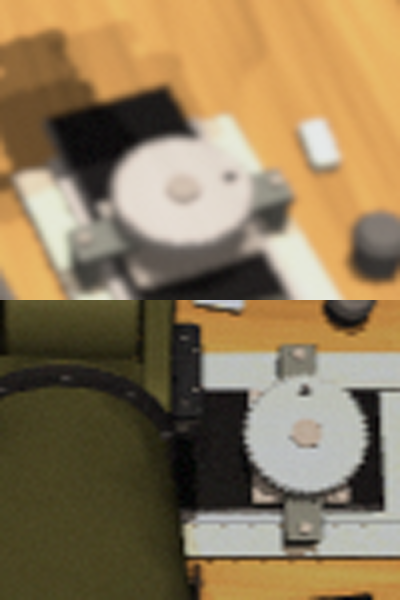

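The mark is back at its starting bearing (304,390 against the centre at 306,434), so the wheel has made two turns to within a few degrees. The book still protrudes. Now lower the fingertip beyond the book end and push in −y.

```bash
python3 -m jog '[{"grip":0,"dx":0,"dy":5,"dz":0,"spin":0},{"grip":0,"dx":0,"dy":9,"dz":0,"spin":0},{"grip":0,"dx":0,"dy":10.6,"dz":0,"spin":0},{"grip":0,"dx":0,"dy":10.6,"dz":0,"spin":0},{"grip":0,"dx":0,"dy":10.6,"dz":0,"spin":0}]' >/dev/null; python3 st.py
python3 -m jog '[{"grip":0,"dx":0.6,"dy":0,"dz":0,"spin":0},{"grip":0,"dx":1.2,"dy":0,"dz":0,"spin":0},{"grip":0,"dx":1.8,"dy":0,"dz":0,"spin":0},{"grip":0,"dx":2.3,"dy":0,"dz":0,"spin":0},{"grip":0,"dx":2.8,"dy":0,"dz":0,"spin":0},{"grip":0,"dx":3.2,"dy":0,"dz":0,"spin":0},{"grip":0,"dx":3.6,"dy":0,"dz":0,"spin":0},{"grip":0,"dx":4,"dy":0,"dz":0,"spin":0},{"grip":0,"dx":4.4,"dy":0,"dz":0,"spin":0},{"grip":0,"dx":4.8,"dy":0,"dz":0,"spin":0},{"grip":0,"dx":5.2,"dy":0,"dz":0,"spin":0},{"grip":0,"dx":5.6,"dy":0,"dz":0,"spin":0},{"grip":0,"dx":5.9,"dy":0,"dz":0,"spin":0},{"grip":0,"dx":6.1,"dy":0,"dz":0,"spin":0},{"grip":0,"dx":6.2,"dy":0,"dz":0,"spin":0},{"grip":0,"dx":6.2,"dy":0,"dz":0,"spin":0}]' >/dev/null; python3 st.py
```

```text
t 11.65 press xy 0.8 187.1 z 16.9 rot [-1.5687e+00 -1.0000e-04 -1.4962e+00] F press 0.29 0.44 -0.18 gap 0.4
t 13.65 press xy -0.2 125.2 z 15.5 rot [-1.5708e+00 -2.0000e-04 -1.4959e+00] F press 0.77 0.2 0.27 gap 0.2
```

```bash
for i in 1 2; do python3 -m jog '[{"grip":0,"dx":0.1,"dy":0,"dz":0,"spin":0},{"grip":0,"dx":0.2,"dy":0,"dz":0,"spin":0},{"grip":0,"dx":0.2,"dy":0,"dz":0,"spin":0}]' >/dev/null; python3 st.py; done
python3 -m jog '[{"grip":0,"dx":0.1,"dy":0,"dz":0,"spin":0},{"grip":0,"dx":0.1,"dy":0,"dz":0,"spin":0}]' >/dev/null; python3 st.py
```

```text
t 14.025 press xy -0.2 123.3 z 15.4 rot [-1.5708e+00 -1.0000e-04 -1.4960e+00] F press -0.04 1.13 -0.5 gap 0.4
t 14.4 press xy -0.2 121.2 z 15.4 rot [-1.5708e+00 -1.0000e-04 -1.4960e+00] F press -0.13 1.52 0.69 gap 0.4
t 14.65 press xy -0.2 120.7 z 15.4 rot [-1.5709e+00  6.0000e-04 -1.4960e+00] F press -0.15 5.08 1.29 gap 0.9
```

```bash
python3 -m jog '[{"grip":0,"dx":0.1,"dy":0,"dz":0,"spin":0},{"grip":0,"dx":0.1,"dy":0,"dz":0,"spin":0}]' >/dev/null; python3 st.py
python3 -m jog '[{"grip":0,"dx":-0.5,"dy":0,"dz":0,"spin":0},{"grip":0,"dx":-3,"dy":0,"dz":0,"spin":0},{"grip":0,"dx":-7,"dy":0,"dz":0,"spin":0},{"grip":0,"dx":-9,"dy":-4,"dz":0,"spin":0},{"grip":0,"dx":-12,"dy":-9,"dz":-2,"spin":0},{"grip":0,"dx":-15,"dy":-14,"dz":-4,"spin":0},{"grip":0,"dx":-17,"dy":-18,"dz":-6,"spin":0},{"grip":0,"dx":-17,"dy":-18,"dz":-6,"spin":0},{"grip":0,"dx":-17,"dy":-18,"dz":-6,"spin":0}]' >/dev/null; python3 st.py
python3 - <<'E'
from h import *
b=cam('top','t8.png')['color'][:,:,::-1][150:225,245:345]
cv2.imwrite('pics/m8.png',cv2.resize(b,None,fx=8,fy=8,interpolation=2))
E
```

```text
t 14.9 press xy -0.2 120.4 z 15.5 rot [-1.5709  0.0016 -1.496 ] F press 0.27 12.16 2.15 gap 0.6
t 16.025 press xy -60.2 289.0 z 194.7 rot [-1.5714e+00 -4.0000e-04 -1.4960e+00] F press 0.02 0.24 0.42 gap 0.6
```

View pics/m8.png

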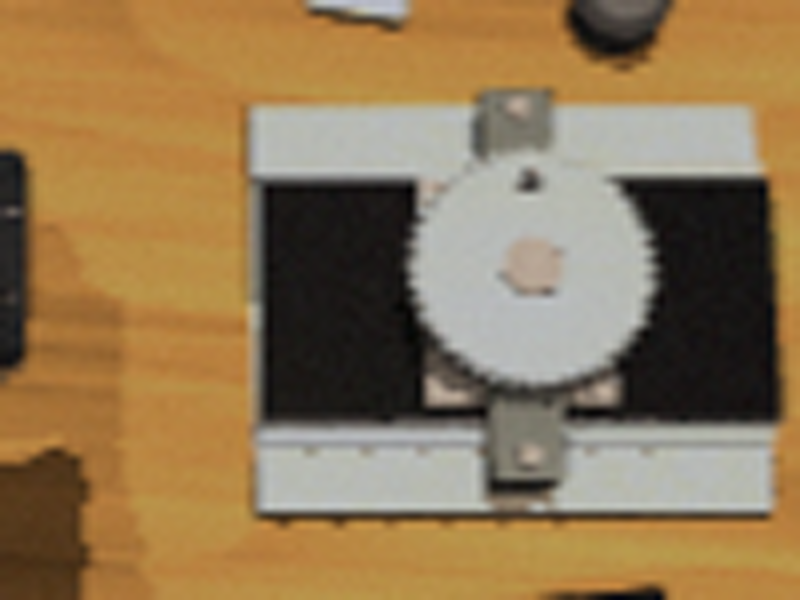

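Run:
```python
from h import *
import pickle
c=pickle.load(open('c0.pkl','rb'))['top']; k,n=np.cos(.0748),np.sin(.0748)
for u,v,z in [(261,183,27),(263,420,27),(770,180,27),(778,418,27),(248,105,15),(258,513,15),(251,180,15),(256,420,15),(529,179,80),(533,267,80)]:
    d=ray(c,244.56+u/8,149.56+v/8,z)[:2]-[519.2,-133.3]; print((k*d[0]+n*d[1]).round(1),(-n*d[0]+k*d[1]).round(1))
```

```text
51.1 106.5
-52.5 107.0
52.7 -112.0
-51.5 -109.9
89.9 110.9
-90.1 108.9
56.0 110.0
-50.0 109.2
37.4 0.3
0.2 -0.1
```

The end measures y≈+107 mm, about +108 after allowing for edge blur (the measured book length is 218 of 220 mm). That is within the 104–116 window. The wheel mark is at ≈0.5° and the bystanders in the crop are unchanged. The arm is clear, so I'm handing in.

```bash
python3 -c "
from cell import ticket
print(ticket.sign_off())"
```

```text
the job is handed in; nothing more can be done
None
```

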